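# Turn a glass over onto the rinser and start it

### The arm

A 7-joint arm with a two-finger parallel gripper is mounted at the origin on a cart in front of the work surface, level with it; the furniture and walls round the work are solid. World frame = base frame: x ahead of the robot, y to its left, z up, the work surface at z = 0. Lengths are in m, angles in degrees, forces in N, time in s.
With the tool pointing down it reaches from about 0.35 to 0.9 m from the base axis. Payload 7.2 kg.
Tool frame: the origin (TCP) lies at the very end of the fingers, on their centre line; the grasp point (between the pads) lies 19 mm behind it (r.hold_point_z is the distance from the TCP to the grasp point, in m); z points along the fingers, y is the line along which they close (so a half turn about z gives the same grasp; the last joint's range is limited). The gripper opens to 85 mm and grips with 20 to 120 N. Pads are 22 mm wide; open, the fingers measure 114 mm over their backs; the gripper's body (76 mm by 85 mm) begins 54 mm behind the grasp point. The pads swing forward as they close: fully open they stand 13 mm farther back than shut.
Start: joints at [-69.397, 23.554, -0.728, 91.456, 0.321, 64.991, -4.71], TCP at [0.259, 0.569, 0.231] pointing down, gripper open.
Joint ranges: [-169.25, 169.25], [-16.82, 113.86], [-84.01, 82.57], [7.8, 145.47], [-59.2, 239.2], [7.22, 106.19], [-163.78, 163.78]. Speed limits (degrees/s): [136.94, 136.94, 172.46, 172.46, 180, 180, 180].

### API

Orientations are given as a 3x3 rotation matrix whose columns are the frame's x, y, z axes.
In Python, from rig import r gives the robot as it stands. The module is installed in compiled form; this text tells all that it offers.
- The arm moves only by the shell command python3 -m inch 'ROWS'. ROWS is a JSON object of lists of equal length, an entry for each row: "twist": the turn, a rotation vector about the world's x, y, z in degrees, a list of three; "translation": the shift along the world's x, y, z in mm, a list of three; "claw": the closure, from 0 (fully open) to 1 (shut). A call has exactly 8 rows; each row is the pose to reach, as a shift and turn from the pose commanded when the call began; what a row does not reach only later rows make up. A row lasts 1/10 s, in which the tool goes at most 50 mm and 8.59 degrees, less where a joint would pass 70% of its speed; a pose out of reach is approached as far as the arm can. A call with a gripper value outside its range is refused whole. The fingers move at their own pace and stop on an object; the grip force is fixed at half the most. Time passes only in rows, so rows that repeat a pose let the fingers close, or fill a call up. It gives the time, the measured TCP pose, the force, the opening and the grip force at its end, in the units of the state.
- r.observe(): the state, without advancing time (a new reading comes with each control period).
- r.camera(name): name is "scene" or "top" or "wrist"; returns a dict with "frame" (400x640x3 uint8, red, green, blue), "vfov" (degrees; the focal length in pixels is half the picture's height over the tangent of half this angle, whatever the lens; pixels are square), "cx", "cy" (the principal point, pixels), "world_to_cam" (4x4, takes a point from world to camera coordinates); the wrist camera has in their place "mount" (4x4, takes a point from camera to tool coordinates, whose origin is the TCP and whose axes are the flange's). Camera axes: x right, y up, looking along -z (the intrinsics and any distortion apply to the point x, -y, -z); pixel columns grow to the right and rows downward; lengths in m; the calibration is good to about 2 mm. The wrist camera is an equidistant fisheye: a pixel r from the principal point sees the ray r / f radians off the axis. A picture is of the moment at which its call begins: read the wrist's pose just before it. There is no depth.
- r.close_job(): hands the job in; it is judged then, once.
The state is a dict: "time": time; "qpos": joint angles; "joint_velocities": joint speeds; "tau": joint torques, N m; "tcp_pos": TCP position; "ee_rot": TCP orientation; "ft_force": force on the tool from outside, world axes, zero at the start; "moment": the same for the moment, N m; "gripper_width": finger opening in m; "finger_force": force on a finger pad.
Only numpy, scipy, OpenCV 4.12 (cv2) and the standard library are available. Lean on these libraries where they do the work, as an engineer would, in place of code of your own. Each camera call takes 0.05 s, during which the arm holds its last target. There are 200 camera calls.

### The job

Rinse the used glass, the one empty tea glass that stands mouth up: turn it over and stand it mouth down in the middle of the rinser's round drip plate, never dropping it. Only then slide the guard on the rinser's console fully back off the start button, press the button all the way down, let it spring up, and leave the guard open. Leave everything else on the cabinet where it stands.

Things in the scene. Friction and masses are not known exactly. Their poses are not given: they have to be found in the camera images.
- glass: The used glass: empty faceted clear tea glass, at first mouth up. 95 mm high, diameter 54 mm at the foot, 67 at the mouth, 60 midway, wall 4, about 0.2 kg. Origin: centre of the underside of its foot, z toward the mouth. It balances a little below mid-height. It may be laid on its side; on its facets it lies still, its axis 29 mm up at mid-height and rising about 4 degrees toward the mouth.
- rinser: Fixed glass rinser, 140 (x) x 192 (y) mm. Origin: centre of its underside on the cabinet top; z up, x toward its back. Steel base, top at z 20; drip plate left of the middle (+y); right of it a white console 140 x 62, centre line at y -63, top at z 55, with the button at its front and the guard over it. A stub of 14 diameter sticks out 17 at the back. (mm)
- cabinet_top (a point): Centre of the work surface, a flat top 634 x 450 mm at z 0; never moves. Its long side runs ahead and to the right, 45 degrees clockwise from world x (direction s). The wall stands 350 mm from this point along s; across s, 240 mm to the left begins a table 30 mm higher, and about 400 mm to the right stands a tall fridge.
- plate_centre (a point): Centre of the top of the round flat grey drip plate, 110 mm in diameter, 26 mm above the cabinet top, at y +38 mm in the rinser's frame. Axes as the rinser.
- guard (a joint): Sliding guard over the start button: 0 = shut (covers the button), 0.056 m = fully open; slides toward the rinser's +x with about 1.5 N friction and stays where it is left. It is a hood 46 (along x) x 57 mm whose top is 81 mm above the cabinet top.
- guard_fin (a point): Centre of the top edge of the guard's upright grip fin, 108 mm above the cabinet top; the fin is 12 mm thick along the rinser's x, 36 mm wide along its y and stands 27 mm above the hood. Moves with the guard; axes as the rinser.
- start_button (a joint): Start button in front of the opened guard: 0 = up, 0.006 m = fully down; it springs back. Fully down takes 5 N.
- start_button_top (a point): Centre of the top of the start button, a round steel button 30 mm in diameter, 73 mm above the cabinet top when up, at x -42, y -63 mm in the rinser's frame. With the guard open the hood's front edge is 33 mm behind this point.
- spoon_glass: Bystander: tea glass with a teaspoon standing in it, mouth up, diameter 67, 129 high with the spoon (mm); origin under its centre.
- salt_shaker: Bystander: narrow salt shaker with a domed top, diameter 44, 90 high (mm); origin under its centre.
- timer: Bystander: round kitchen timer with ribbed dial, diameter 66, 57 high (mm); origin under its centre.
- milk_jar: Bystander: jar of milk with lid, diameter 69, 153 high (mm); origin under its centre.
- rinsed_glass: Bystander: another empty glass like the one to rinse, but already standing mouth down, so its origin (centre of its foot) is 95 above the cabinet top.
Not all that is in view belongs to the job. Leave any purple look-alike of the glass alone.

How it is judged:
By the outcome, as a careful person would: the job done as asked, in the order asked, and still so for the second after the job is handed in, with the robot touching nothing.
It also fails if it takes over 72 s, if anything falls off the work surface, if the arm or the gripper's body presses on something with over 40 N, if the wrist force passes 120 N, or if a joint passes its speed limit or range.

## Working session

There is one attempt and no reset: what is moved stays moved. The work goes in short steps, Python scripts to look and compute and a shell command to move; the robot and the scene stay as the last step left them, time stands still between calls to the robot, and variables do not carry over. Pictures are saved under pics/ and viewed, at most 10 in all, crops included, and the job is handed in when it is done.

```bash
mkdir -p pics; python3 - <<'E'
from rig import r
import cv2,numpy as np,pickle
s=r.observe()
d={}
for n in("scene","top","wrist"):
    c=r.camera(n); d[n]=c; cv2.imwrite(f"pics/{n}0.png",c["frame"][:,:,::-1])
    print(n,{k:(np.round(v,4).tolist() if hasattr(v,'__len__') else v) for k,v in c.items() if k!="frame"})
print(s,r.hold_point_z); pickle.dump((s,d),open("d0.pkl","wb"))
E
```

```text
scene {'vfov': 54.308203122971015, 'cx': 318.8222729319257, 'cy': 200.04993382156417, 'world_to_cam': [[-0.8443, 0.5357, -0.0121, 0.55], [-0.3903, -0.5995, 0.6988, 0.0547], [0.3671, 0.5947, 0.7152, -1.1606], [0.0, 0.0, 0.0, 1.0]]}
top {'vfov': 55.82949636937905, 'cx': 323.0974384233616, 'cy': 196.48856095694458, 'world_to_cam': [[0.021, -0.9997, -0.0153, -0.1546], [0.9913, 0.0189, 0.1306, -0.5447], [-0.1302, -0.0179, 0.9913, -0.9014], [0.0, 0.0, 0.0, 1.0]]}
wrist {'vfov': 65.70646984690485, 'cx': 319.13314306537535, 'cy': 197.22816698732143, 'mount': [[-0.0003, 0.9479, 0.3186, 0.0817], [1.0, -0.0, 0.0009, 0.0003], [0.0009, 0.3186, -0.9479, -0.1423], [0.0, 0.0, 0.0, 1.0]]}
{'time': 0.0, 'qpos': array([-69.39691105,  23.59783212,  -0.72617265,  91.50260084,
         0.32093569,  64.99081316,  -4.70966867]), 'joint_velocities': array([-0.09093853,  0.00798428, -0.08939924, -0.11786854, -0.11902967,
       -0.0182808 ,  0.04295503]), 'tau': array([-4.72681932e-04, -6.00608468e+01,  6.81519583e-01, -2.99412096e+01,
        1.36155906e-02,  1.07521832e-02, -1.73724493e-05]), 'tcp_pos': array([0.25914705, 0.56821262, 0.23048738]), 'ee_rot': array([[-9.09880445e-01,  4.14870217e-01, -5.28422476e-04],
       [ 4.14870534e-01,  9.09879275e-01, -1.46464472e-03],
       [-1.26836812e-04, -1.55187850e-03, -9.99998788e-01]]), 'ft_force': array([ 0.48856158, -0.34897318, -0.08165515]), 'moment': array([-0.00376378,  0.02597807, -0.03154194]), 'finger_force': 0.0, 'gripper_width': 0.08564932431787114} 0.0187
```

View pics/scene0.png

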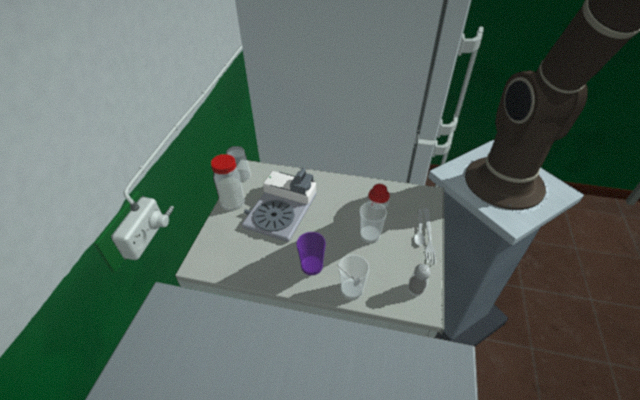

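View pics/top0.png

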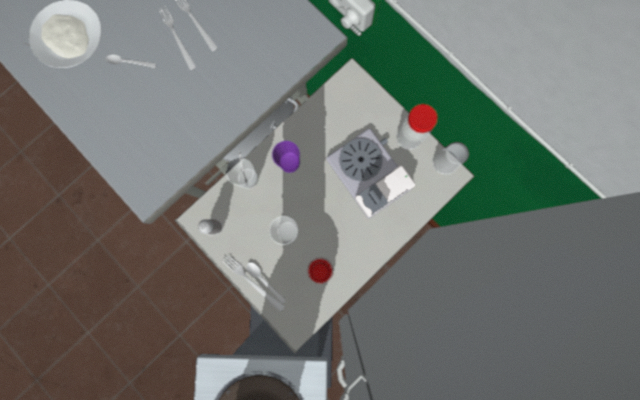

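The scene view shows the used glass at about (373,222), with the purple look-alike at (311,253) and the rinser at (280,205). In the top view the used glass's mouth is at about (284,230), the drip plate at (361,159), the guard at (376,196), and the timer at (320,270). I'll enlarge crops to get exact pixel positions.

```bash
cat > h.py <<'E'
import numpy as np
def ray(c,u,v):
    f=c["frame"].shape[0]/2/np.tan(np.radians(c["vfov"]/2))
    W=np.array(c["world_to_cam"]);R=W[:3,:3];t=W[:3,3]
    d=R.T@np.array([(u-c["cx"])/f,-(v-c["cy"])/f,-1]);o=-R.T@t
    return o,d
def at(c,u,v,z):
    o,d=ray(c,u,v); return o+d*(z-o[2])/d[2]
def proj(c,p):
    f=c["frame"].shape[0]/2/np.tan(np.radians(c["vfov"]/2))
    q=(np.array(c["world_to_cam"])@np.append(p,1))[:3]
    return c["cx"]+f*q[0]/-q[2],c["cy"]-f*q[1]/-q[2]
E
python3 - <<'E'
import pickle,cv2
s,d=pickle.load(open("d0.pkl","rb"))
def crop(n,x,y,w,h,k,o):
    im=d[n]["frame"][y:y+h,x:x+w,::-1]
    im=cv2.resize(im,None,fx=k,fy=k,interpolation=cv2.INTER_CUBIC)
    for i in range(0,w,10): cv2.line(im,(i*k,0),(i*k,6 if i%50 else 14),(0,255,255),1)
    for i in range(0,h,10): cv2.line(im,(0,i*k),(6 if i%50 else 14,i*k),(0,255,255),1)
    cv2.imwrite(o,im)
crop("top",260,100,160,120,5,"pics/topc.png") if 0 else crop("top",250,110,200,145,4,"pics/topc.png")
crop("scene",220,150,200,150,4,"pics/scenec.png")
E
```

```text
(no output)
```

View pics/topc.png

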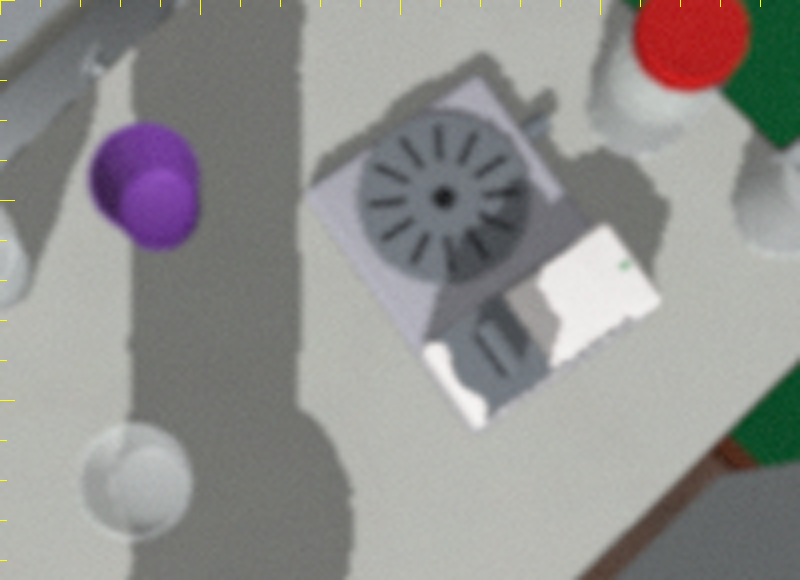

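View pics/scenec.png

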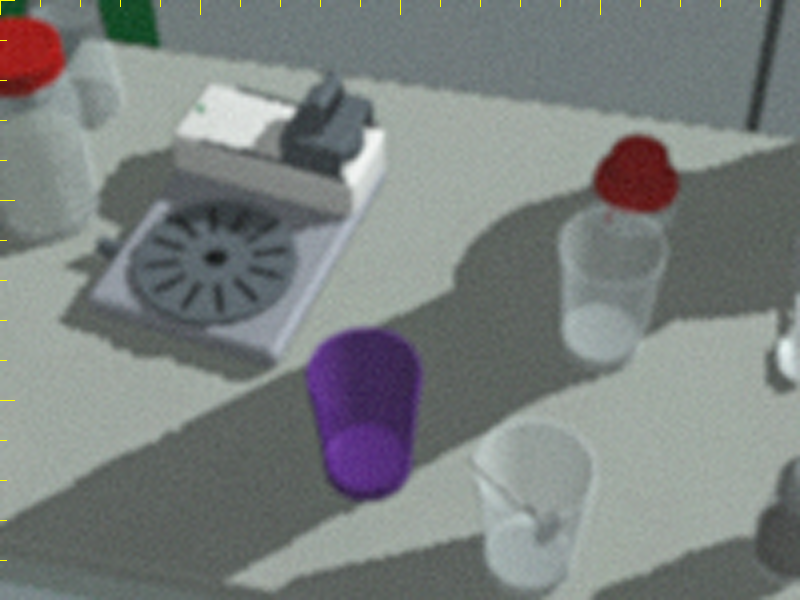

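In the top view the glass's mouth centre is at (284,230.2) and the plate hub at (360.8,159). The rinser's corners are at (327,157.5), (369,217.5) and (415,184.5), and its stub is at (386,138). In the scene view the hub is at (273.7,214.2) and the glass's mouth centre at (373.3,210).

```bash
python3 - <<'E'
import pickle,numpy as np
from h import *
from scipy.optimize import least_squares
s,d=pickle.load(open("d0.pkl","rb"));T,S=d["top"],d["scene"]
def t(u,v):return 250+u/4,110+v/4
def sc(u,v):return 220+u/4,150+v/4
def P(*a):print(a[0],np.round(a[1],4))
P("mouth top",at(T,*t(136,481),.095));P("mouth scene",at(S,*sc(613,241),.095))
P("foot scene",at(S,*sc(600,332),.006));P("foot top",at(T,*t(150,487),.006))
P("plate top",at(T,*t(443,196),.026));P("plate sc",at(S,*sc(215,257),.026))
P("bystand spoon",at(T,240,172,.095));P("purple",at(T,*t(144,180),.095))
P("timer",at(T,320,270,.05));P("milk",at(T,423,118,.15));P("salt",at(T,207,227,.07)); P("rinsed",at(T,456,153,.095))
obs=[(T,t(443,196),(0,38,26)),(S,sc(215,257),(0,38,26)),(T,t(308,190),(-70,96,20)),(T,t(480,82),(70,96,20)),(T,t(660,300),(70,-94,55)),(T,t(607,226),(70,-32,55)),
 (S,sc(92,298),(70,96,20)),(S,sc(278,358),(-70,96,15)),(S,sc(385,142),(-70,-94,55)),(S,sc(208,85),(70,-94,55)),(S,sc(177,138),(70,-32,55))]
def loc(p,l):
    c,s_=np.cos(p[2]),np.sin(p[2]);x,y,z=np.array(l)/1000
    return np.array([p[0]+c*x-s_*y,p[1]+s_*x+c*y,z])
f=lambda p:np.concatenate([np.subtract(proj(c,loc(p,l)),uv) for c,uv,l in obs])
o=least_squares(f,[.66,-.25,-.8],loss="soft_l1");p=o.x
print(p,np.degrees(p[2]),np.round(f(p).reshape(-1,2),1).tolist())
for n,l in dict(plate=(0,38,26),button=(-42,-63,73),stub=(80,0,15)).items():P(n,loc(p,l))
for n,(c,uv) in dict(finT=(T,t(490,338)),finS=(S,sc(326,88))).items():
    q=at(c,*uv,.108);v=q[:2]-p[:2];c_,s_=np.cos(p[2]),np.sin(p[2]);print(n,q,(c_*v[0]+s_*v[1],-s_*v[0]+c_*v[1]))
E
```

```text
mouth top [ 0.4599 -0.0567  0.095 ]
mouth scene [ 0.4575 -0.0541  0.095 ]
foot scene [ 0.4573 -0.0555  0.006 ]
foot top [ 0.4599 -0.055   0.006 ]
plate top [ 0.6463 -0.2368  0.026 ]
plate sc [ 0.645  -0.2349  0.026 ]
bystand spoon [0.594  0.0514 0.095 ]
purple [ 0.6366 -0.0553  0.095 ]
timer [ 0.3693 -0.1403  0.05  ]
milk [ 0.7127 -0.364   0.15  ]
salt [0.4649 0.1294 0.07  ]
rinsed [ 0.6483 -0.4536  0.095 ]
[ 0.61216173 -0.25697354 -0.95572535] -54.75902873983572 [[-0.7, 1.2], [0.6, -0.3], [-2.7, -0.1], [-0.6, -3.0], [0.9, 0.7], [-0.8, -1.6], [-2.0, -1.2], [-0.6, 0.4], [0.9, -4.1], [0.5, -2.0], [-1.9, -1.6]]
plate [ 0.6432 -0.235   0.026 ]
button [ 0.5365 -0.259   0.073 ]
stub [ 0.6583 -0.3223  0.015 ]
finT [ 0.54477001 -0.25749476  0.108     ] (np.float64(-0.038460436417955136), np.float64(-0.05534176249910437))
finS [ 0.54007747 -0.25921139  0.108     ] (np.float64(-0.03976608151683259), np.float64(-0.060164828518957936))
```

```bash
python3 -m inch '{"twist":[[0,0,-8],[0,0,-16],[0,0,-24],[0,0,-32],[0,0,-40],[0,0,-48],[0,0,-56],[0,0,-64]],"translation":[[15,-45,12],[30,-90,24],[45,-135,36],[60,-180,48],[75,-225,60],[90,-270,72],[105,-315,84],[120,-360,96]],"claw":[0,0,0,0,0,0,0,0]}'; python3 -c "
from rig import r
print(r.observe()['qpos'].round(1))"
```

```text
time: 0.95
tcp_pos: [0.3794, 0.2066, 0.3277]
ee_rot: [[-0.02, 1.0, -0.0], [1.0, 0.02, 0.0], [0.0, -0.0, -1.0]]
ft_force: [-0.1, -0.3, -0.3]
gripper_width: 0.0854
finger_force: 0.0
[-53.1  -1.2  18.  109.    0.4  72.1 -34.1]
```

```bash
python3 -m inch '{"twist":[[8,0,0],[16,0,0],[24,0,0],[32,0,0],[40,0,0],[48,0,0],[56,0,0],[64,0,0]],"translation":[[10,-20,0],[20,-40,0],[20,-60,0],[20,-80,0],[20,-80,0],[20,-80,0],[20,-80,0],[20,-80,0]],"claw":[0,0,0,0,0,0,0,0]}'; python3 -c "
from rig import r
print(r.observe()['qpos'].round(1))"
```

```text
time: 1.75
tcp_pos: [0.401, 0.1241, 0.3191]
ee_rot: [[-0.009, 1.0, -0.001], [0.54, 0.006, 0.842], [0.842, 0.007, -0.54]]
ft_force: [0.2, 0.8, -1.5]
gripper_width: 0.0857
finger_force: 0.0
[-20.4  11.8  42.9 123.4 -58.2  87.   49.6]
```

```bash
python3 -m inch '{"twist":[[-4,0,0],[-8,0,0],[-12,0,0],[-12.4,0,0],[-12.4,0,0],[-12.4,0,0],[-12.4,0,0],[-12.4,0,0]],"translation":[[10,-40,0],[20,-80,0],[30,-120,0],[40,-160,0],[50,-195,0],[58,-230,-20],[58,-240,-60],[58,-240,-100]],"claw":[0,0,0,0,0,0,0,0]}'; python3 - <<'E'
from rig import r
import cv2,pickle
s=r.observe();print(s['qpos'].round(1))
c=r.camera("scene");w=r.camera("wrist");pickle.dump((s,c,w),open("d1.pkl","wb"))
im=cv2.hconcat([c["frame"],w["frame"]])[:,:,::-1]
cv2.imwrite("pics/m1.png",cv2.resize(im,(800,250),interpolation=cv2.INTER_AREA))
cv2.imwrite("pics/w1.png",w["frame"][:,:,::-1])
cv2.imwrite("pics/v1.png",cv2.vconcat([cv2.resize(c["frame"][60:330,200:500],(500,450)),])[:,:,::-1])
E
```

```text
time: 2.55
tcp_pos: [0.4582, -0.115, 0.2207]
ee_rot: [[-0.017, 1.0, -0.004], [0.711, 0.015, 0.703], [0.703, 0.009, -0.711]]
ft_force: [1.1, 0.7, -0.3]
gripper_width: 0.0853
finger_force: 0.0
[  1.   32.9  45.7 106.  -49.4  93.8  67.2]
```

View pics/m1.png

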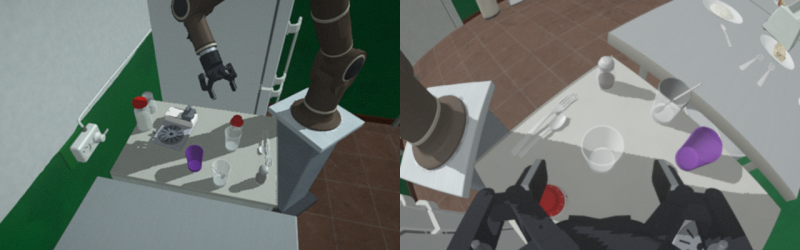

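The scene view shows the gripper leaning left above and right of the glass. In the wrist view the glass mouth is at about (323,224), between the fingers. I'll check its position from the wrist camera.

```bash
cat >> h.py <<'E'
def wat(s,w,u,v,z):
    f=200/np.tan(np.radians(w["vfov"]/2));x,y=u-w["cx"],v-w["cy"];rr=np.hypot(x,y);th=rr/f
    d=np.array([np.sin(th)*x/rr,-np.sin(th)*y/rr,-np.cos(th)]);M=np.array(w["mount"]);R=s["ee_rot"]
    o=s["tcp_pos"]+R@M[:3,3];d=R@M[:3,:3]@d
    return o+d*(z-o[2])/d[2]
E
python3 - <<'E'
import pickle,cv2
from h import *
s,c,w=pickle.load(open("d1.pkl","rb"))
print(wat(s,w,323,224,.095))
im=cv2.resize(w["frame"][180:300,260:390,::-1],None,fx=4,fy=4,interpolation=cv2.INTER_CUBIC);cv2.imwrite("pics/w1c.png",im)
E
```

```text
[ 0.46242513 -0.04696838  0.095     ]
```

View pics/w1c.png

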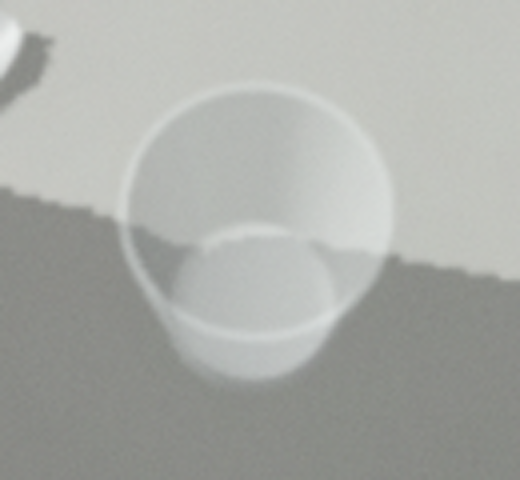

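The crop puts the mouth centre at about (324,233), so the glass is at x≈0.460, y≈-0.0555. I'll descend along the tool axis.

```bash
python3 -m inch '{"twist":[[0,0,0],[0,0,0],[0,0,0],[0,0,0],[0,0,0],[0,0,0],[0,0,0],[0,0,0]],"translation":[[2,0,-40],[2,2,-80],[2,2,-100],[2,25,-123],[2,45,-143],[2,60,-158],[2,60,-158],[2,60,-158]],"claw":[0,0,0,0,0,0,0,0]}'
```

```text
time: 3.45
tcp_pos: [0.4609, -0.0531, 0.066]
ee_rot: [[-0.02, 1.0, -0.005], [0.709, 0.018, 0.705], [0.705, 0.011, -0.709]]
ft_force: [-0.7, -0.3, -0.2]
gripper_width: 0.0855
finger_force: 0.0
```

```bash
python3 -m inch '{"twist":[[0,0,0],[0,0,0],[0,0,0],[0,0,0],[0,0,0],[0,0,0],[0,0,0],[0,0,0]],"translation":[[-1,10,-17],[-1,10,-17],[-1,10,-17],[-1,10,-17],[-1,10,-17],[-1,10,-17],[-1,10,-17],[-1,10,-17]],"claw":[0,0,1,1,1,1,1,1]}'
```

```text
time: 4.25
tcp_pos: [0.4596, -0.0437, 0.0488]
ee_rot: [[-0.019, 1.0, -0.004], [0.709, 0.016, 0.705], [0.705, 0.01, -0.709]]
ft_force: [-0.5, -3.1, 7.4]
gripper_width: 0.0614
finger_force: 62.6
```

```bash
python3 -m inch '{"twist":[[0,0,0],[0,0,0],[0,0,0],[0,0,0],[0,0,0],[0,0,0],[0,0,0],[0,0,0]],"translation":[[0,0,0],[0,0,0],[0,0,10],[0,0,30],[0,0,60],[0,0,60],[0,0,60],[0,0,60]],"claw":[1,1,1,1,1,1,1,1]}'; python3 - <<'E'
from rig import r
import cv2
w=r.camera("wrist");c=r.camera("scene")
a=cv2.resize(w["frame"][100:400,160:520],(480,400));b=cv2.resize(c["frame"][120:300,320:464],(320,400))
cv2.imwrite("pics/g1.png",cv2.hconcat([a,b])[:,:,::-1])
print(r.observe()["qpos"].round(1))
E
```

```text
time: 5.05
tcp_pos: [0.4587, -0.0425, 0.1069]
ee_rot: [[-0.018, 1.0, -0.007], [0.709, 0.017, 0.705], [0.705, 0.008, -0.71]]
ft_force: [-0.9, 0.4, -2.1]
gripper_width: 0.0609
finger_force: 65.2
[  4.1  36.6  30.8 114.8 -54.8  77.3  70.4]
```

View pics/g1.png

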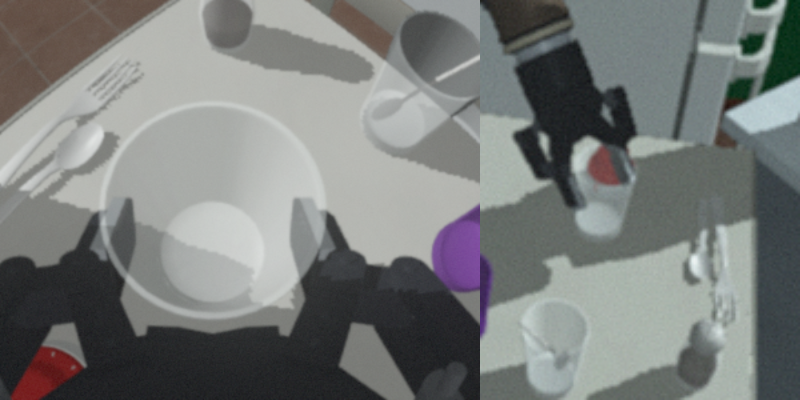

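```bash
python3 -m inch '{"twist":[[-8,0,0],[-16,0,0],[-24,0,0],[-32,0,0],[-40,0,0],[-48,0,0],[-56,0,0],[-64,0,0]],"translation":[[2,0,20],[4,0,40],[6,-5,60],[8,-10,60],[11,-20,60],[11,-30,60],[11,-40,60],[11,-50,60]],"claw":[1,1,1,1,1,1,1,1]}'
```

```text
time: 5.95
tcp_pos: [0.47, -0.0924, 0.1677]
ee_rot: [[-0.018, 1.0, -0.005], [0.943, 0.016, -0.332], [-0.332, -0.011, -0.943]]
ft_force: [-0.3, -0.7, -4.2]
gripper_width: 0.0609
finger_force: 65.6
```

```bash
python3 -m inch '{"twist":[[-8,0,0],[-16,0,0],[-22,0,0],[-22,0,0],[-22,0,0],[-22,0,0],[-22,0,0],[-22,0,0]],"translation":[[0,-3,0],[0,-6,0],[0,-10,-20],[0,-10,-50],[0,-10,-80],[0,-10,-100],[0,-10,-115],[0,-10,-115]],"claw":[1,1,1,1,1,1,1,1]}'; python3 -c "
from rig import r
print(r.observe()['qpos'].round(1))"
```

```text
time: 6.75
tcp_pos: [0.4691, -0.1028, 0.0509]
ee_rot: [[-0.02, 1.0, -0.008], [0.752, 0.01, -0.66], [-0.659, -0.02, -0.752]]
ft_force: [-0.7, -0.5, -2.5]
gripper_width: 0.0613
finger_force: 65.4
[-59.   47.8  52.3 123.8   6.7  34.7 -18.9]
```

```bash
python3 -m inch '{"twist":[[0,0,0],[0,0,0],[0,0,0],[0,0,0],[0,0,0],[0,0,0],[0,0,0],[0,0,0]],"translation":[[0,0,-10],[0,0,-20],[0,0,-26],[0,0,-30],[0,0,-30],[0,0,-32],[0,0,-32],[0,0,-32]],"claw":[1,1,1,1,1,1,1,1]}'
```

```text
time: 7.55
tcp_pos: [0.4701, -0.1027, 0.0207]
ee_rot: [[-0.018, 1.0, -0.006], [0.752, 0.009, -0.659], [-0.658, -0.016, -0.753]]
ft_force: [-0.7, -0.2, 2.7]
gripper_width: 0.0606
finger_force: 66.1
```

```bash
python3 -m inch '{"twist":[[0,0,0],[0,0,0],[0,0,0],[0,0,0],[0,0,0],[0,0,0],[0,0,0],[0,0,0]],"translation":[[0,0,-1],[0,0,-1],[0,0,-1],[0,0,-1],[0,0,-1],[0,0,-1],[0,0,-1],[0,0,-1]],"claw":[1,0.8,0.6,0.4,0.2,0,0,0]}'
```

```text
time: 8.35
tcp_pos: [0.4699, -0.1026, 0.0192]
ee_rot: [[-0.018, 1.0, -0.006], [0.753, 0.01, -0.658], [-0.658, -0.017, -0.753]]
ft_force: [-0.6, -0.1, 0.1]
gripper_width: 0.0853
finger_force: 0.0
```

```bash
python3 -m inch '{"twist":[[0,0,0],[0,0,0],[0,0,0],[8,0,0],[16,0,0],[24,0,0],[32,0,0],[40,0,0]],"translation":[[0,10,12],[0,30,35],[0,60,70],[0,60,110],[0,40,110],[0,10,110],[0,-20,110],[0,-50,110]],"claw":[0,0,0,0,0,0,0,0]}'; python3 - <<'E'
from rig import r
import cv2,pickle
s=r.observe();w=r.camera("wrist");c=r.camera("top")
pickle.dump((s,w,c),open("d2.pkl","wb"))
a=cv2.resize(w["frame"],(480,300));b=cv2.resize(c["frame"][130:290,240:410],(319,300))
cv2.imwrite("pics/l1.png",cv2.hconcat([a,b])[:,:,::-1])
E
```

```text
time: 9.15
tcp_pos: [0.4694, -0.1373, 0.1287]
ee_rot: [[-0.018, 1.0, -0.015], [0.993, 0.016, -0.115], [-0.115, -0.017, -0.993]]
ft_force: [0.7, -0.6, -1.3]
gripper_width: 0.0854
finger_force: 0.0
```

View pics/l1.png

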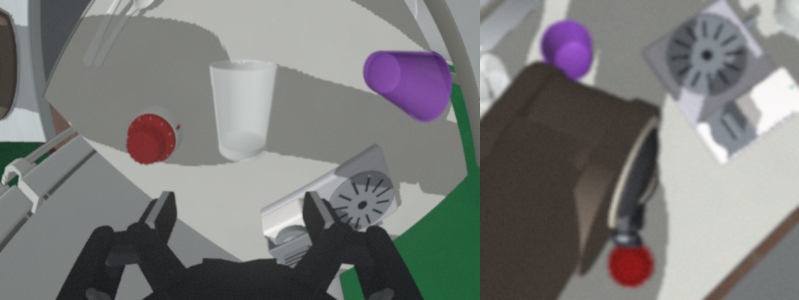

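The wrist view shows the glass lying still, its mouth edge at display (210–277, 64) and its foot at about (243,155), with the mouth pointing left (+y). The arm hides it in the top view.

```bash
python3 - <<'E'
import pickle
from h import *
s,w,c=pickle.load(open("d2.pkl","rb"))
k=4/3
for n,u,v,z in [("mouthL",210,64,.033),("mouthR",277,64,.033),("footL",217,148,.027),("footR",269,148,.027),("footend",243,159,.005),("footend",243,159,.02)]: print(n,wat(s,w,u*k,v*k,z).round(4))
E
```

```text
mouthL [ 0.4385 -0.0574  0.033 ]
mouthR [ 0.5033 -0.056   0.033 ]
footL [ 0.4433 -0.1501  0.027 ]
footR [ 0.5013 -0.1487  0.027 ]
footend [ 0.4728 -0.1749  0.005 ]
footend [ 0.4727 -0.1669  0.02  ]
```

```bash
python3 -m inch '{"twist":[[8,0,0],[16,0,0],[24,0,0],[32,0,0],[40,0,0],[48,0,0],[51.6,0,0],[51.6,0,0]],"translation":[[2,-5,0],[2,-10,0],[2,-15,0],[2,-20,0],[2,-20,0],[2,-20,0],[2,-20,-20],[2,-20,-40]],"claw":[0,0,0,0,0,0,0,0]}'
```

```text
time: 10.05
tcp_pos: [0.4698, -0.1583, 0.085]
ee_rot: [[-0.012, 1.0, -0.019], [0.709, 0.022, 0.705], [0.705, -0.005, -0.709]]
ft_force: [-0.7, 0.2, -0.1]
gripper_width: 0.0854
finger_force: 0.0
```

```bash
python3 -m inch '{"twist":[[0,0,0],[0,0,0],[0,0,0],[0,0,0],[0,0,0],[0,0,0],[0,0,0],[0,0,0]],"translation":[[2,0,-10],[2,20,-30],[2,40,-50],[2,52,-62],[2,52,-62],[2,52,-62],[2,52,-62],[2,52,-62]],"claw":[0,0,0,0,0,0,0,0]}'
```

```text
time: 10.85
tcp_pos: [0.4736, -0.1058, 0.0262]
ee_rot: [[-0.018, 1.0, -0.017], [0.711, 0.025, 0.702], [0.703, 0.001, -0.712]]
ft_force: [0.4, 0.0, 0.4]
gripper_width: 0.0853
finger_force: 0.0
```

```bash
python3 -m inch '{"twist":[[0,0,0],[0,0,0],[0,0,0],[0,0,0],[0,0,0],[0,0,0],[0,0,0],[0,0,0]],"translation":[[-2,6,-10],[-2,6,-10],[-2,6,-10],[-2,6,-10],[-2,6,-10],[-2,6,-10],[-2,6,-10],[-2,6,-10]],"claw":[0,0,1,1,1,1,1,1]}'
```

```text
time: 11.65
tcp_pos: [0.4712, -0.0991, 0.0161]
ee_rot: [[-0.018, 1.0, -0.018], [0.71, 0.025, 0.703], [0.704, -0.0, -0.711]]
ft_force: [-2.0, -2.8, 6.0]
gripper_width: 0.0575
finger_force: 63.6
```

```bash
python3 -m inch '{"twist":[[0,0,0],[0,0,0],[0,0,0],[-8,0,0],[-16,0,0],[-24,0,0],[-32,0,0],[-40,0,0]],"translation":[[0,0,10],[0,0,40],[0,0,85],[0,0,130],[0,-5,150],[5,-10,150],[10,-15,150],[15,-20,150]],"claw":[1,1,1,1,1,1,1,1]}'
```

```text
time: 12.45
tcp_pos: [0.4867, -0.1188, 0.1672]
ee_rot: [[-0.017, 1.0, -0.014], [0.997, 0.018, 0.078], [0.078, -0.013, -0.997]]
ft_force: [-1.7, -0.6, -3.1]
gripper_width: 0.0573
finger_force: 64.5
```

```bash
python3 -m inch '{"twist":[[-8,0,0],[-16,0,0],[-24,0,0],[-32,0,0],[-40,0,0],[-48,0,0],[-54,0,0],[-54,0,0]],"translation":[[10,-7,15],[20,-15,30],[30,-22,40],[40,-30,40],[50,-37,40],[60,-45,40],[70,-52,40],[80,-60,40]],"claw":[1,1,1,1,1,1,1,1]}'
```

```text
time: 13.25
tcp_pos: [0.567, -0.1743, 0.2026]
ee_rot: [[-0.026, 1.0, -0.016], [0.65, 0.005, -0.76], [-0.759, -0.03, -0.65]]
ft_force: [0.3, 1.3, -3.0]
gripper_width: 0.0573
finger_force: 64.5
```

```bash
python3 -m inch '{"twist":[[0,0,7],[0,0,14],[0,0,21],[0,0,28],[0,0,30],[0,0,30],[0,0,30],[0,0,30]],"translation":[[15,-12,0],[30,-25,0],[45,-38,0],[60,-50,0],[75,-62,0],[85,-69,0],[85,-69,0],[85,-69,0]],"claw":[1,1,1,1,1,1,1,1]}';  python3 - <<'E'
from rig import r
import cv2,pickle
s=r.observe();print(s["qpos"].round(1));c=r.camera("scene");t=r.camera("top");w=r.camera("wrist")
pickle.dump((s,c,t,w),open("d3.pkl","wb"))
a=cv2.resize(c["frame"][100:280,200:400],(444,400));b=cv2.resize(w["frame"][100:400,150:417],(356,400))
cv2.imwrite("pics/p1.png",cv2.hconcat([a,b])[:,:,::-1])
E
```

```text
time: 14.05
tcp_pos: [0.6504, -0.2491, 0.2063]
ee_rot: [[-0.339, 0.868, 0.362], [0.558, 0.495, -0.665], [-0.757, -0.023, -0.653]]
ft_force: [0.3, -0.7, -2.9]
gripper_width: 0.0573
finger_force: 64.6
[-42.2  33.4  52.5 116.2  46.9  22.6 -11.4]
```

View pics/p1.png

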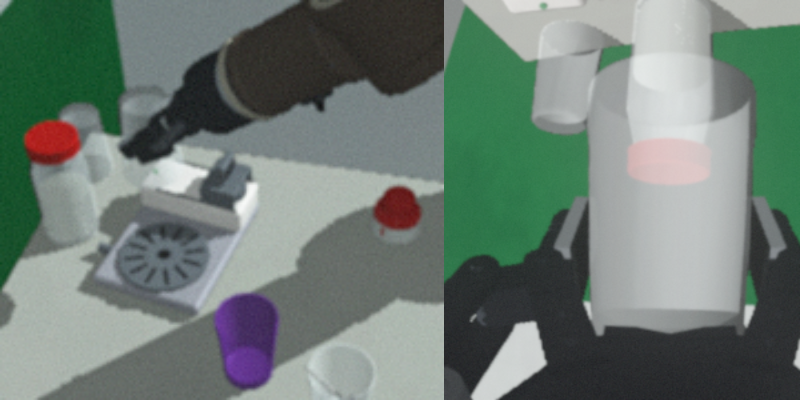

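The glass is held mouth down, clear of everything, above the plate, whose hub is at about (163,254) in the left crop. I'll trim a 1.3° tilt and descend.

```bash
python3 -m inch '{"twist":[[0.6,-1.2,0],[0.6,-1.2,0],[0.6,-1.2,0],[0.6,-1.2,0],[0.6,-1.2,0],[0.6,-1.2,0],[0.6,-1.2,0],[0.6,-1.2,0]],"translation":[[1,2,-30],[1,2,-60],[1,2,-90],[1,2,-110],[1,2,-122],[1,2,-126],[1,2,-126],[1,2,-126]],"claw":[1,1,1,1,1,1,1,1]}'
```

```text
time: 15.0
tcp_pos: [0.6524, -0.2451, 0.0797]
ee_rot: [[-0.326, 0.867, 0.377], [0.564, 0.499, -0.658], [-0.759, -0.002, -0.651]]
ft_force: [-0.4, -0.8, -2.2]
gripper_width: 0.0571
finger_force: 64.7
```

```bash
python3 -m inch '{"twist":[[0,0,0],[0,0,0],[0,0,0],[0,0,0],[0,0,0],[0,0,0],[0,0,0],[0,0,0]],"translation":[[-1,-2,-2],[-1,-2,-4],[-1,-2,-5],[-1,-2,-6],[-1,-2,-7],[-1,-2,-7],[-1,-2,-7],[-1,-2,-7]],"claw":[1,1,1,1,1,1,1,1]}'
```

```text
time: 15.8
tcp_pos: [0.6512, -0.2476, 0.0726]
ee_rot: [[-0.326, 0.867, 0.377], [0.564, 0.498, -0.659], [-0.759, -0.002, -0.651]]
ft_force: [-0.2, 0.4, -3.0]
gripper_width: 0.0572
finger_force: 64.7
```

```bash
python3 -m inch '{"twist":[[0,0,0],[0,0,0],[0,0,0],[0,0,0],[0,0,0],[0,0,0],[0,0,0],[0,0,0]],"translation":[[0,0,-1],[0,0,-1],[0,0,-2],[0,0,-2],[0,0,-2.5],[0,0,-2.5],[0,0,-3],[0,0,-3]],"claw":[1,1,1,1,1,1,1,1]}'
```

```text
time: 16.6
tcp_pos: [0.6513, -0.2478, 0.0701]
ee_rot: [[-0.325, 0.867, 0.377], [0.564, 0.498, -0.659], [-0.759, -0.002, -0.651]]
ft_force: [-2.0, 2.9, 3.6]
gripper_width: 0.0577
finger_force: 65.2
```

```bash
python3 -m inch '{"twist":[[0,0,0],[0,0,0],[0,0,0],[0,0,0],[0,0,0],[0,0,0],[0,0,0],[0,0,0]],"translation":[[0,0,-0.5],[0,0,-0.5],[0,0,0],[0,0,0],[0,0,0],[0,0,0],[0,0,0],[0,0,0]],"claw":[1,0.85,0.7,0.5,0.3,0,0,0]}'
```

```text
time: 17.4
tcp_pos: [0.651, -0.2476, 0.0694]
ee_rot: [[-0.326, 0.867, 0.376], [0.564, 0.498, -0.659], [-0.759, -0.002, -0.651]]
ft_force: [-0.4, -0.5, -0.5]
gripper_width: 0.0855
finger_force: 0.0
```

```bash
python3 -m inch '{"twist":[[0,0,0],[0,0,0],[0,0,0],[0,0,0],[0,0,0],[0,0,0],[0,0,0],[0,0,0]],"translation":[[-7,13,13],[-19,33,33],[-34,59,59],[-50,90,90],[-70,122,120],[-90,150,150],[-110,170,180],[-110,170,180]],"claw":[0,0,0,0,0,0,0,0]}'; python3 - <<'E'
from rig import r
import cv2,pickle
s=r.observe();print(s["qpos"].round(1));c=r.camera("scene");t=r.camera("top");w=r.camera("wrist")
pickle.dump((s,c,t,w),open("d4.pkl","wb"))
a=cv2.resize(c["frame"][130:270,210:350],(400,400));t1=cv2.resize(t["frame"][100:240,310:450],(400,400));b=cv2.resize(w["frame"],(320,200))
im=cv2.hconcat([a,t1]);im=cv2.vconcat([im,cv2.hconcat([b,b*0,b[:,:160]*0])])
cv2.imwrite("pics/q1.png",im[:,:,::-1])
E
```

```text
time: 18.2
tcp_pos: [0.5412, -0.0745, 0.2517]
ee_rot: [[-0.326, 0.865, 0.381], [0.567, 0.501, -0.654], [-0.757, 0.003, -0.654]]
ft_force: [0.6, 0.2, -1.2]
gripper_width: 0.0856
finger_force: 0.0
[-62.   14.8  41.1 125.   54.2  50.7 -30.9]
```

View pics/q1.png

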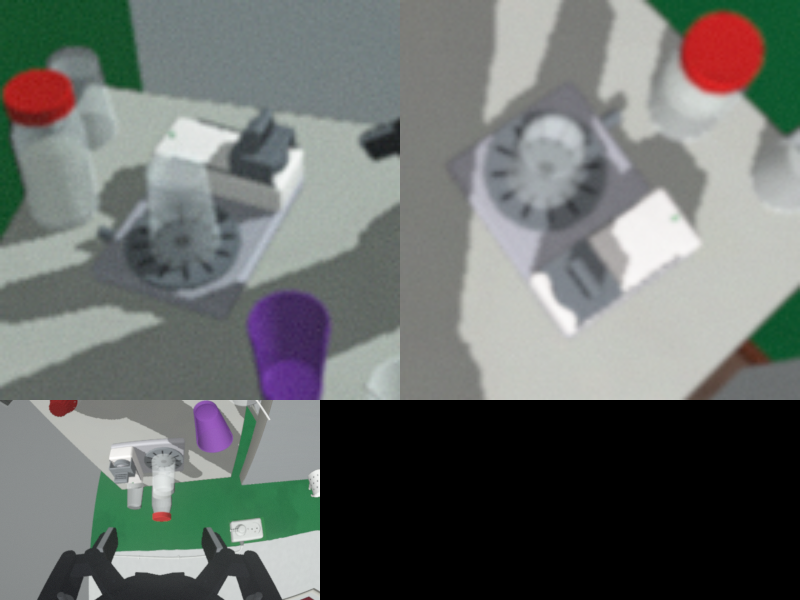

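The glass stands mouth down on the plate, with its foot at about (552,140) in the top crop. The guard is still shut, its fin at about (581,277) there. I'll check the centring while moving toward the guard.

```bash
python3 -m inch '{"twist":[[7,4.1,0],[14,8.2,0],[21,12.3,0],[28,16.4,0],[35,20.5,0],[42,24.4,0],[42.6,24.6,0],[42.6,24.6,0]],"translation":[[-5,-20,0],[-10,-40,0],[-15,-60,0],[-22,-80,0],[-22,-110,0],[-22,-140,-20],[-22,-155,-40],[-22,-155,-60]],"claw":[0.5,1,1,1,1,1,1,1]}'; python3 - <<'E'
import pickle
from h import *
s,c,t,w=pickle.load(open("d4.pkl","rb"))
g=lambda u,v:(310+(u-400)*.35,100+v*.35)
print("foot",at(t,*g(552,140),.121),"plate",at(t,*g(545,172),.026))
print("foot sc",at(c,210+182*.35,130+155*.35,.121))
print("fin",at(t,*g(578,276),.108),at(c,210+264*.35,130+128*.35,.108))
import cv2
from rig import r
s=r.observe();w=r.camera("wrist");pickle.dump((s,w),open("d5.pkl","wb"))
G=w["frame"].astype(int);print(s["qpos"].round(1))
E
```

```text
time: 19.15
tcp_pos: [0.519, -0.2379, 0.1884]
ee_rot: [[-0.495, 0.869, -0.001], [0.869, 0.495, -0.003], [-0.002, -0.003, -1.0]]
ft_force: [-0.2, -0.1, -0.2]
gripper_width: -0.0
finger_force: 0.0
foot [ 0.64737942 -0.23441819  0.121     ] plate [ 0.64322874 -0.23679977  0.026     ]
foot sc [ 0.62990838 -0.24464356  0.121     ]
fin [ 0.53993198 -0.25705933  0.108     ] [ 0.54376001 -0.24831418  0.108     ]
[ -8.5  23.5  37.4 103.9 -16.4  58.1  65. ]
```

```bash
python3 -m inch '{"twist":[[0,0,5],[0,0,5],[0,0,5],[0,0,5],[0,0,5],[0,0,5],[0,0,5],[0,0,5]],"translation":[[0,10,0],[0,10,-25],[0,10,-50],[0,10,-75],[0,10,-90],[0,10,-95],[0,10,-95],[0,10,-95]],"claw":[1,1,1,1,1,1,1,1]}'
```

```text
time: 20.0
tcp_pos: [0.5195, -0.2232, 0.0952]
ee_rot: [[-0.573, 0.819, -0.0], [0.819, 0.573, -0.005], [-0.004, -0.003, -1.0]]
ft_force: [-0.2, -0.5, -0.3]
gripper_width: -0.0002
finger_force: 0.0
```

```bash
python3 -m inch '{"twist":[[0,0,0],[0,0,0],[0,0,0],[0,0,0],[0,0,0],[0,0,0],[0,0,0],[0,0,0]],"translation":[[4,-9,0],[9,-17,0],[14,-24,0],[19,-31,0],[24,-38,0],[29,-45,0],[34,-52,0],[38,-58,0]],"claw":[1,1,1,1,1,1,1,1]}'
```

```text
time: 20.8
tcp_pos: [0.5578, -0.2809, 0.0945]
ee_rot: [[-0.574, 0.819, -0.001], [0.819, 0.574, -0.004], [-0.003, -0.003, -1.0]]
ft_force: [0.0, 1.6, 0.8]
gripper_width: 0.0002
finger_force: 0.9
```

Pushing at about 1.6 N, so the guard is sliding. I'll continue to its stop.

```bash
python3 -m inch '{"twist":[[0,0,0],[0,0,0],[0,0,0],[0,0,0],[0,0,0],[0,0,0],[0,0,0],[0,0,0]],"translation":[[1.1,-1.6,0],[2.3,-3.3,0],[3.4,-4.9,0],[4.6,-6.6,0],[5.2,-7.4,0],[5.7,-8.2,0],[5.7,-8.2,0],[5.7,-8.2,0]],"claw":[1,1,1,1,1,1,1,1]}'
```

```text
time: 21.6
tcp_pos: [0.5628, -0.2887, 0.0945]
ee_rot: [[-0.574, 0.819, -0.001], [0.819, 0.574, -0.004], [-0.003, -0.003, -1.0]]
ft_force: [-1.1, 0.6, -1.5]
gripper_width: 0.0001
finger_force: 0.5
```

```bash
python3 -m inch '{"twist":[[0,0,0],[0,0,0],[0,0,0],[0,0,0],[0,0,0],[0,0,0],[0,0,0],[0,0,0]],"translation":[[0.6,-0.8,0],[1.1,-1.6,0],[1.7,-2.5,0],[2.3,-3.3,0],[2.9,-4.1,0],[3.4,-4.9,0],[3.4,-4.9,0],[3.4,-4.9,0]],"claw":[1,1,1,1,1,1,1,1]}'
```

```text
time: 22.4
tcp_pos: [0.5643, -0.2907, 0.0944]
ee_rot: [[-0.574, 0.819, -0.005], [0.819, 0.574, 0.001], [0.004, -0.004, -1.0]]
ft_force: [-9.2, 10.3, 8.9]
gripper_width: 0.0001
finger_force: 7.0
```

The guard hit its stop at about 14 N. I'll back off and line up above the button.

```bash
python3 -m inch '{"twist":[[0,0,0],[0,0,0],[0,0,0],[0,0,0],[0,0,0],[0,0,0],[0,0,0],[0,0,0]],"translation":[[-5,7,0],[-12,16,0],[-19,26,0],[-26,35,0],[-26,35,-6],[-26,35,-12],[-26,35,-14],[-26,35,-14]],"claw":[1,1,1,1,1,1,1,1]}'
```

```text
time: 23.2
tcp_pos: [0.5401, -0.259, 0.0799]
ee_rot: [[-0.573, 0.819, -0.002], [0.819, 0.573, -0.004], [-0.002, -0.004, -1.0]]
ft_force: [-0.8, -0.4, -0.5]
gripper_width: -0.0
finger_force: 0.0
```

```bash
python3 -m inch '{"twist":[[0,0,0],[0,0,0],[0,0,0],[0,0,0],[0,0,0],[0,0,0],[0,0,0],[0,0,0]],"translation":[[0,0,-4],[0,0,-7],[0,0,-9],[0,0,-11],[0,0,-13],[0,0,-13.5],[0,0,-14],[0,0,-14]],"claw":[1,1,1,1,1,1,1,1]}'
```

```text
time: 24.0
tcp_pos: [0.5408, -0.2593, 0.0705]
ee_rot: [[-0.573, 0.82, 0.002], [0.82, 0.573, -0.003], [-0.004, -0.0, -1.0]]
ft_force: [-11.0, 5.2, 38.6]
gripper_width: -0.0004
finger_force: 19.2
```

```bash
python3 -m inch '{"twist":[[0,0,0],[0,0,0],[0,0,0],[0,0,0],[0,0,0],[0,0,0],[0,0,0],[0,0,0]],"translation":[[0,0,2],[0,0,3],[0,0,3],[0,0,3],[0,0,3],[0,0,3],[0,0,3],[0,0,3]],"claw":[1,1,1,1,1,1,1,1]}'; python3 -m inch '{"twist":[[0,0,0],[0,0,0],[0,0,0],[0,0,0],[0,0,0],[0,0,0],[0,0,0],[0,0,0]],"translation":[[0,0,1],[0,0,1],[0,0,1],[0,0,1],[0,0,1],[0,0,1],[0,0,1],[0,0,1]],"claw":[1,1,1,1,1,1,1,1]}'
```

```text
time: 24.8
tcp_pos: [0.5407, -0.2593, 0.071]
ee_rot: [[-0.573, 0.819, 0.001], [0.819, 0.573, -0.004], [-0.004, -0.002, -1.0]]
ft_force: [-2.6, 0.8, 14.6]
gripper_width: 0.0001
finger_force: 7.0
time: 25.6
tcp_pos: [0.5406, -0.2593, 0.0711]
ee_rot: [[-0.573, 0.819, 0.0], [0.819, 0.573, -0.005], [-0.004, -0.003, -1.0]]
ft_force: [-0.1, -1.0, 6.8]
gripper_width: 0.0003
finger_force: 3.5
```

```bash
for i in 1; do python3 -m inch '{"twist":[[0,0,0],[0,0,0],[0,0,0],[0,0,0],[0,0,0],[0,0,0],[0,0,0],[0,0,0]],"translation":[[0,0,1.5],[0,0,1.5],[0,0,1.5],[0,0,1.5],[0,0,1.5],[0,0,1.5],[0,0,1.5],[0,0,1.5]],"claw":[1,1,1,1,1,1,1,1]}'; done;  python3 -m inch '{"twist":[[0,0,0],[0,0,0],[0,0,0],[0,0,0],[0,0,0],[0,0,0],[0,0,0],[0,0,0]],"translation":[[0,0,2],[0,0,2],[0,0,2],[0,0,2],[0,0,2],[0,0,2],[0,0,2],[0,0,2]],"claw":[1,1,1,1,1,1,1,1]}'
```

```text
time: 26.4
tcp_pos: [0.5404, -0.2587, 0.0721]
ee_rot: [[-0.574, 0.819, -0.001], [0.819, 0.574, -0.004], [-0.003, -0.003, -1.0]]
ft_force: [1.0, -2.8, 4.4]
gripper_width: -0.0
finger_force: 2.1
time: 27.2
tcp_pos: [0.5402, -0.2584, 0.074]
ee_rot: [[-0.574, 0.819, -0.001], [0.819, 0.574, -0.004], [-0.002, -0.003, -1.0]]
ft_force: [1.2, -0.5, 2.6]
gripper_width: -0.0003
finger_force: 1.6
```

The force curve fits the button: 5 N over 6 mm of travel, with a hard stop at z≈0.071. So the button was pressed fully down. I'll retract.

```bash
python3 -m inch '{"twist":[[0,0,0],[0,0,0],[0,0,0],[0,0,0],[0,0,0],[0,0,0],[0,0,0],[0,0,0]],"translation":[[0,0,10],[0,0,40],[0,0,80],[-20,20,120],[-40,50,150],[-60,80,170],[-80,110,180],[-100,140,190]],"claw":[1,1,1,1,1,1,1,1]}'; python3 -m inch '{"twist":[[0,0,0],[0,0,0],[0,0,0],[0,0,0],[0,0,0],[0,0,0],[0,0,0],[0,0,0]],"translation":[[-10,40,0],[-20,80,0],[-30,120,0],[-40,160,0],[-50,200,0],[-50,200,0],[-50,200,0],[-50,200,0]],"claw":[1,1,1,1,1,1,1,1]}'; python3 - <<'E'
from rig import r
import pickle,cv2,numpy as np
from h import *
s4,c4,t4,w4=pickle.load(open("d4.pkl","rb"));t=r.camera("top");c=r.camera("scene")
for n,a,b,(x,y,w,h) in [("top",t,t4,(310,90,150,140)),("scene",c,c4,(210,120,140,150))]:
    d=np.abs(cv2.GaussianBlur(a["frame"],(5,5),0).astype(int)-cv2.GaussianBlur(b["frame"],(5,5),0)).max(2)[y:y+h,x:x+w]
    _,_,st,ce=cv2.connectedComponentsWithStats((d>35).astype(np.uint8))
    print(n,[(list(q[:2]+[x,y]),list(q[2:])) for q in st[1:] if q[4]>15])
g=cv2.cvtColor(t["frame"],cv2.COLOR_RGB2GRAY)
for n,p in dict(finopen=(.572,-.304,.108),finshut=(.540,-.258,.108),button=(.540,-.2585,.073),foot=(.646,-.235,.121)).items():
    u,v=map(int,np.round(proj(t,p)));print(n,u,v,g[v-1:v+2,u-1:u+2].mean().round(),cv2.cvtColor(t4["frame"],cv2.COLOR_RGB2GRAY)[v-1:v+2,u-1:u+2].mean().round())
E
```

```text
time: 28.0
tcp_pos: [0.4386, -0.1173, 0.2647]
ee_rot: [[-0.574, 0.819, -0.002], [0.819, 0.574, -0.003], [-0.002, -0.003, -1.0]]
ft_force: [0.8, 1.6, 0.6]
gripper_width: -0.0004
finger_force: 0.0
time: 28.8
tcp_pos: [0.3901, 0.0803, 0.2641]
ee_rot: [[-0.573, 0.82, -0.002], [0.82, 0.573, -0.005], [-0.003, -0.004, -1.0]]
ft_force: [0.3, -0.1, 0.0]
gripper_width: 0.0002
finger_force: 0.0
top [([np.int64(310), np.int64(90)], [np.int32(33), np.int32(97), np.int32(1548)]), ([np.int64(339), np.int64(90)], [np.int32(46), np.int32(53), np.int32(1045)]), ([np.int64(388), np.int64(135)], [np.int32(12), np.int32(15), np.int32(93)]), ([np.int64(330), np.int64(142)], [np.int32(28), np.int32(85), np.int32(1228)]), ([np.int64(384), np.int64(153)], [np.int32(6), np.int32(7), np.int32(31)]), ([np.int64(376), np.int64(159)], [np.int32(4), np.int32(7), np.int32(17)]), ([np.int64(381), np.int64(166)], [np.int32(28), np.int32(35), np.int32(587)]), ([np.int64(367), np.int64(184)], [np.int32(21), np.int32(29), np.int32(322)]), ([np.int64(360), np.int64(192)], [np.int32(5), np.int32(5), np.int32(18)])]
scene [([np.int64(264), np.int64(165)], [np.int32(49), np.int32(26), np.int32(663)]), ([np.int64(336), np.int64(172)], [np.int32(14), np.int32(15), np.int32(156)]), ([np.int64(301), np.int64(191)], [np.int32(5), np.int32(4), np.int32(17)]), ([np.int64(239), np.int64(204)], [np.int32(11), np.int32(6), np.int32(45)]), ([np.int64(266), np.int64(208)], [np.int32(72), np.int32(26), np.int32(861)]), ([np.int64(324), np.int64(235)], [np.int32(26), np.int32(20), np.int32(307)]), ([np.int64(210), np.int64(237)], [np.int32(56), np.int32(28), np.int32(782)]), ([np.int64(210), np.int64(247)], [np.int32(90), np.int32(23), np.int32(1092)])]
finopen 393 183 127.0 243.0
finshut 373 197 182.0 121.0
button 371 199 186.0 113.0
foot 363 150 159.0 165.0
```

```bash
python3 -c "
from rig import r
print(r.close_job())"
```

```text
the job is handed in; nothing more can be done
None
```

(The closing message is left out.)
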